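# Turn out the beeswax cake from the flip-over mould

### The job

Two flip-over moulds stand on the pantry counter, and one of them has a beeswax cake stuck in its cup. Swing that mould by its handle all the way over onto its own tray, then tap the knock-out button on the cup's upturned base until the cake drops into the tray. Leave that mould lying turned over, and leave the other, empty mould as it is.

Things in the scene. Friction and masses are not known exactly. Their poses are not given: they have to be found in the camera images.
- stand: Fixed stand of the loaded mould: pale board 110 (x) x 290 (y) x 16 mm, origin at the centre of its underside, z up. Steel uprights at y = 0, x = +-48, 94 high. The mould hinges about the line along x at y = 0, z = 80. Steel tray centred at x = 0, y = +67, 90 x 110 mm, walls 4, floor at z = 20, rim z = 28 mm.
- mould (a joint): Hinge angle of the loaded mould, rad. 0: lying level over the stand's -y half, cup mouth up; pi/2: standing up; pi (end stop): level over the tray, mouth down. Swings about the stand's -x axis. 0.35 kg, no spring, damped: past upright it sinks slowly over by itself (1 to 2 s), before upright back. Cup 60 mm across, 42 deep, its axis 60 mm from the hinge.
- mould_handle (a point): Centre of the mould's handle: a round wooden bar 14 mm thick, 56 long, parallel to the hinge (stand's x), 135 mm from it, at angle 0 at stand (0, -135, 80) mm. Joined by 8 mm rods at x = +-36; the cup wall is 44 mm from the bar's axis; else free all round. It turns in the fingers while pinched.
- mould_button (a point): Centre of the outer face of the knock-out button, a wooden knob 28 mm across on the cup's base: under the cup at angle 0; at pi on top, facing up, at stand (0, +60, 124) mm. Sprung, 10 mm travel towards the mouth; fully down takes about 7 to 12 N and pushes the cake past the clips.
- cake: Beeswax cake in the cup: tapered, round, 50 mm across at the wide end, 36 at the narrow, 22 high, 45 g. Origin: centre of the narrow end; z axis to the wide end, which faces the mouth, 11 mm inside the rim. Three spring clips hold it, also upside down; too deep to be gripped.
- spare_mould (a joint): Hinge angle (rad) of the other mould, identical but empty, on its own identical stand; 0 = mouth up, at rest. To be left alone.
Things that resemble listed ones, but are neither listed nor needed, are in the scene too. Leave any black or brown look-alike of the cake alone.

How it is judged:
By the outcome, as a careful person would: the job done as asked, in the order asked, and still so for the second after the job is handed in, with the robot touching nothing.
It also fails if it takes over 48 s, if anything falls off the work surface, if the arm or the gripper's body presses on something with over 40 N, if the wrist force passes 120 N, or if a joint passes its speed limit or range.

### The arm

A 6-joint arm with a two-finger parallel gripper is mounted at the origin on the work surface. World frame = base frame: x ahead of the robot, y to its left, z up, the work surface at z = 0. Lengths are in mm, angles in degrees, forces in N, time in s.
With the tool pointing down it reaches from about 350 to 850 mm from the base axis. Payload 8.1 kg.
Tool frame: the origin (TCP) lies midway between the tips of the shut fingers; the grasp point (between the pads) lies 19 mm behind it; z points along the fingers, y is the line along which they close (so a half turn about z gives the same grasp; the last joint's range is limited). The gripper opens to 85 mm and grips with 20 to 120 N. Pads are 22 mm wide; open, the fingers measure 114 mm over their backs; the gripper's body (76 mm by 85 mm) begins 54 mm behind the grasp point. The pads swing forward as they close: fully open they stand 13 mm farther back than shut.
Start: joints at [-72.846, 7.471, 85.268, -0, 87.261, -4.893], TCP at [225.244, -556.121, 205.892] pointing down, gripper open.
Joint ranges: [-169.43, 169.43], [-51.17, 129.36], [1.28, 143.12], [-76.62, 256.62], [0, 156.53], [-152.29, 152.29]. Speed limits (degrees/s): [136.94, 136.94, 159.86, 180, 180, 180].

### API

Orientations are given as [roll, pitch, yaw] about the fixed x, y, z axes, in that order (R = Rz(yaw) Ry(pitch) Rx(roll)).
In Python, from bench import sense, snapshot, camera_params, hand_in, masks_of, pinpoint gives the robot as it stands.
- The arm moves only by the tool step_arm, never from a script. Its argument "targets" is a list of rows, each an object with "angular": the turn, a rotation vector about the tool's x, y, z scaled (see below), a list of three; "dp": the shift along the tool's x, y, z scaled (see below), a list of three; "fingers": the closure, from 0 (fully open) to 1 (shut). A call has exactly 8 rows; each row is the pose to reach, as a shift and turn from the pose commanded when the call began, along the tool's axes at that moment, turning the shorter way round; what a row does not reach only later rows make up. The controller multiplies each number of a shift by 0.2 m and each number of a turn by 180 degrees. A row lasts 1/8 s, in which the tool goes at most 62.5 mm and 10.7 degrees, less where a joint would pass 70% of its speed; a pose out of reach is approached as far as the arm can. A call with a number of a shift or a turn outside -1 to 1 is refused whole. A call with a gripper value outside its range is refused whole. The fingers move at their own pace and stop on an object; "newtons" is the grip in N (left out, the last holds). Time passes only in rows, so rows that repeat a pose let the fingers close, or fill a call up. It gives the time, the measured TCP pose, the force, the opening and the grip force at its end, in the units of the state.
- sense(): the state, without advancing time (a new reading comes with each control period).
- snapshot(name): name is "scene" or "top"; returns the picture (400x640x3 uint8, blue, green, red); there is no depth.
- camera_params(name): a dict with "vfov" (degrees; the focal length in pixels is half the picture's height over the tangent of half this angle, whatever the lens; pixels are square), "cx", "cy" (the principal point, pixels), "R" (3x3) and "t" (3): a world point X has camera coordinates R X + t. Camera axes: x right, y down, z forward; pixel columns grow to the right and rows downward; lengths in mm; the calibration is good to about 2 mm. A picture is of the moment at which its call begins. camera_params takes no time and is no camera call.
- hand_in(): hands the job in; it is judged then, once.
Trained networks look in the newest picture that a camera, given by its name, has taken for a name from the list of things; names that differ only in an ending like _2 or _b are one class to them, and where a whole thing is asked for, a point or a joint stands for the part that bears it (a point fixed in the world has none). Each returns a list of dicts, best first, with "conf" (0 to 1); they miss things now and then, are a little off and sometimes report something else, mostly with a low value. They report only what shows in the picture. A call takes as long as a camera call. They do not tell look-alikes from the thing itself.
- masks_of(camera, label): "pixels" (400x640 bool, what is visible of it) and "at" ([column, row] in pixels, amid what is visible of it).
- pinpoint(camera, label): "at" ([column, row] in pixels: a listed point, or the origin of a listed thing).
The state is a dict: "time": time; "joint_pos": joint angles; "qd": joint speeds; "joint_efforts": joint torques, N m; "tool_pos": TCP position; "tcp_rot": TCP orientation; "ft_force": force on the tool from outside, world axes, zero at the start; "wrist_torque": the same for the moment, N m; "finger_gap": finger opening in mm; "grip_force": force on a finger pad.
Only numpy, scipy, OpenCV 4.12 (cv2) and the standard library are available. Lean on these libraries where they do the work, as an engineer would, in place of code of your own. Each camera call takes 0.05 s, during which the arm holds its last target. There are 200 camera calls.

## Working session

There is one attempt and no reset: what is moved stays moved. The work goes in short steps, Python scripts to look and compute and a tool call to move; the robot and the scene stay as the last step left them, time stands still between calls to the robot, and variables do not carry over. Pictures are saved under pics/ and viewed, at most 10 in all, crops included, and the job is handed in when it is done.

Besides the shell and the picture viewer there is one more tool, called after "Call:" in YAML: its name, and indented under it one key for each argument. step_arm: Moves the arm, as the interface text tells. Its arguments: {"type":"object","properties":{"targets":{"type":"array","items":{"type":"object","properties":{"angular":{"type":"array","items":{"type":"number","minimum":-1,"maximum":1}},"dp":{"type":"array","items":{"type":"number","minimum":-1,"maximum":1}},"fingers":{"type":"number"}}}},"newtons":{"type":"number"}},"required":["targets"]}

```bash
mkdir -p pics
python3 - <<'E'
from bench import *
import cv2,numpy as np
for c in("scene","top"):
    im=snapshot(c); cv2.imwrite(f"pics/{c}0.png",im)
    p=camera_params(c); print(c,p)
    for l in("stand","mould_handle","mould","cake","mould_button","spare_mould"):
        for f in(pinpoint,masks_of):
            try: print(f.__name__,l,[(np.round(d["at"]).tolist(),round(d["conf"],2)) for d in f(c,l)])
            except Exception as e: print(l,e)
E
```

```text
scene {'vfov': 56.19325900640942, 'cx': 317.7591923224689, 'cy': 199.8407343838874, 'R': array([[-0.41665263,  0.90890459,  0.0171185 ],
       [ 0.66728729,  0.31857216, -0.67323061],
       [-0.61735587, -0.26908034, -0.7392344 ]]), 't': array([ 284.67620086, -260.02231085, 1010.19175667])}
call stand [([266.0, 210.0], 0.92)]
call stand [([264.0, 205.0], 0.78)]
call mould_handle [([200.0, 164.0], 0.82)]
call mould_handle [([231.0, 175.0], 0.61)]
mould it knows: cake, mould_button, mould_handle, stand
call mould [([229.0, 175.0], 0.8)]
call cake [([177.0, 236.0], 0.87), ([269.0, 152.0], 0.61), ([236.0, 180.0], 0.55)]
call cake [([268.0, 145.0], 0.85), ([232.0, 169.0], 0.79), ([178.0, 232.0], 0.57)]
call mould_button []
call mould_button []
spare_mould it knows: cake, mould_button, mould_handle, stand
call spare_mould [([439.0, 240.0], 0.7)]
top {'vfov': 46.86960588767488, 'cx': 318.8293813583066, 'cy': 205.50862009696567, 'R': array([[-1.11376438e-03, -9.99957576e-01,  9.14360108e-03],
       [-9.91241401e-01, -1.03520838e-04, -1.32062390e-01],
       [ 1.32057734e-01, -9.21060233e-03, -9.91199233e-01]]), 't': array([-57.09433231, 501.78926815, 867.26912815])}
call stand [([386.0, 202.0], 0.65)]
call stand [([381.0, 199.0], 0.86)]
call mould_handle [([462.0, 188.0], 0.61)]
call mould_handle [([436.0, 186.0], 0.73)]
mould it knows: cake, mould_button, mould_handle, stand
call mould [([436.0, 194.0], 0.75)]
call cake [([434.0, 286.0], 0.97), ([422.0, 194.0], 0.87), ([436.0, 141.0], 0.85)]
call cake [([423.0, 194.0], 0.93), ([439.0, 140.0], 0.82), ([434.0, 285.0], 0.78)]
call mould_button [([384.0, 202.0], 0.17)]
call mould_button []
spare_mould it knows: cake, mould_button, mould_handle, stand
call spare_mould [([213.0, 198.0], 0.57)]
```

View pics/scene0.png

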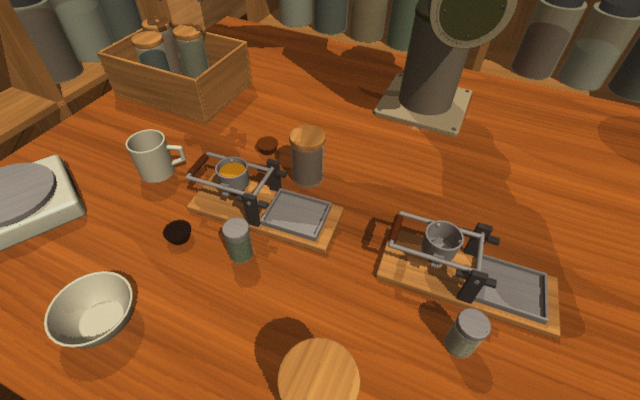

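View pics/top0.png

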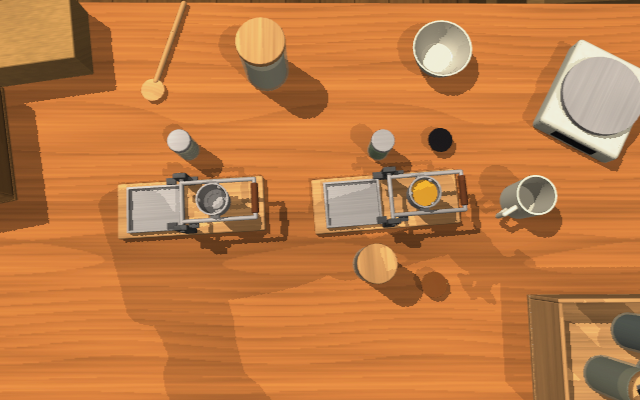

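Candidates in the top view: loaded mould with the yellow cake (424,193), empty mould (212,198), black look-alike (440,140) and brown look-alike (434,286). I choose the yellow-filled cup at (424,193), with its handle at (462,188). Next I fit the stand pose and check it in a crop.

```bash
cat > h.py <<'E'
import numpy as np,cv2
from bench import *
from scipy.optimize import least_squares
from scipy.spatial.transform import Rotation as Ro
def proj(c,X):
    p=camera_params(c); f=200/np.tan(np.radians(p["vfov"]/2)); q=np.atleast_2d(X)@np.array(p["R"]).T+p["t"]
    return np.c_[p["cx"]+f*q[:,0]/q[:,2],p["cy"]+f*q[:,1]/q[:,2]]
def W(s,P):
    c,n=np.cos(s[2]),np.sin(s[2]); P=np.atleast_2d(P).astype(float)
    return np.c_[s[0]+c*P[:,0]-n*P[:,1],s[1]+n*P[:,0]+c*P[:,1],P[:,2]]
E
python3 - <<'E'
from h import *
obs=[("top",(0,0,0),(386,202)),("scene",(0,0,0),(266,210)),("top",(0,-135,80),(462,188)),("scene",(0,-135,80),(200,164)),
("top",(-55,145,16),(317,234)),("top",(55,145,16),(311,180)),("top",(55,145,16),(311,180)),("top",(-55,145,16),(317,234))]
f=lambda s:np.concatenate([(proj(c,W(s,P))[0]-o) for c,P,o in obs])
r=least_squares(f,[500,-130,0],x_scale=[100,100,1],loss="soft_l1");s=r.x
print(s,np.degrees(s[2]),f(s).reshape(-1,2).round(1).tolist()); np.save("s.npy",s)
print("handle",W(s,(0,-135,80)),"hinge",W(s,(0,0,80)),"button",W(s,(0,60,124)))
for c,x0,y0 in(("top",290,110),("scene",150,110)):
    im=cv2.imread(f"pics/{c}0.png")
    im=cv2.resize(im[y0:y0+150,x0:x0+200],None,fx=4,fy=4,interpolation=cv2.INTER_CUBIC) if c=="top" else cv2.resize(im[y0:y0+150,x0:x0+200],None,fx=4,fy=4,interpolation=cv2.INTER_CUBIC)
    for P in([(-55,-145,16),(55,-145,16),(55,145,16),(-55,145,16)],[(-28,-135,80),(28,-135,80)],[(-48,0,80),(48,0,80)],[(-45,12,28),(45,12,28),(45,122,28),(-45,122,28)]):
        q=((proj(c,W(s,P))-[x0,y0]+.5)*4).round().astype(np.int32); cv2.polylines(im,[q],True,(0,255,0),1)
    cv2.imwrite(f"pics/fit_{c}.png",im)
a=cv2.imread("pics/fit_top.png");b=cv2.imread("pics/fit_scene.png")
cv2.imwrite("pics/fit.png",cv2.resize(np.vstack([a,b]),(400,600)) if 0 else np.hstack([a[:,:,:],b])[:, :][::2,::2])
print(sense())
E
```

```text
[ 5.13825293e+02 -1.91697234e+02  8.83628325e-02] 5.062817365983182 [[-1.2, -0.2], [-0.4, 0.8], [1.2, 1.5], [-2.6, 0.7], [-0.9, 0.6], [0.3, -0.1], [0.3, -0.1], [-0.9, 0.6]]
handle [[ 525.73875826 -326.1705376    80.        ]] hinge [[ 513.82529338 -191.6972341    80.        ]] button [[ 508.5304201  -131.93132143  124.        ]]
{'time': 1.1, 'joint_pos': array([-7.28463555e+01,  7.47263682e+00,  8.52668241e+01,  3.67569667e-04,
        8.72622651e+01, -4.89327590e+00]), 'qd': array([-0.04152469,  0.0958806 ,  0.03095139,  0.03855711, -0.0645619 ,
       -0.1345794 ]), 'joint_efforts': array([ 6.95533599e-04, -5.69332981e+01, -5.00864804e+01, -1.09801337e-05,
        1.20693905e-03, -7.08239713e-05]), 'tool_pos': array([ 225.24123242, -556.12032401,  205.88624218]), 'tcp_rot': array([-1.79998312e+02, -5.13044823e-04,  2.20469029e+01]), 'ft_force': array([-0.26040211,  0.23789984,  0.92802077]), 'wrist_torque': array([-0.00036645,  0.02513796,  0.00112119]), 'grip_force': 0.0, 'finger_gap': 85.49754566131806}
```

View pics/fit_top.png

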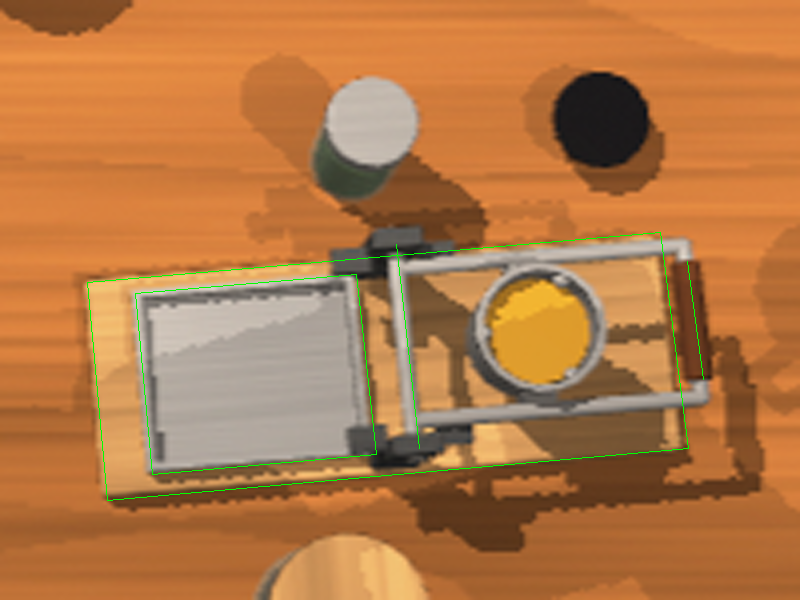

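View pics/fit_scene.png

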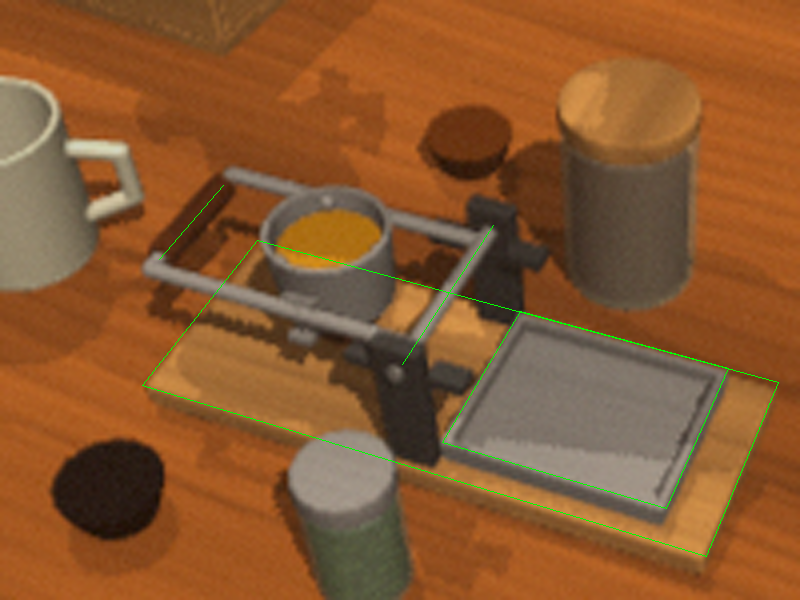

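The crop shows the yellow cake in the cup at (540,330), and the fitted outline lies on board, tray, hinge and bar to within a few mm. So I move above the handle.

```bash
cat >> h.py <<'E'
def rel(p0,r0,p1,r1):
    A=Ro.from_euler("xyz",r0,degrees=True);B=Ro.from_euler("xyz",r1,degrees=True)
    return (A.inv().apply(np.array(p1)-p0)/200).round(3).tolist(),((A.inv()*B).as_rotvec()/np.pi).round(4).tolist()
E
python3 - <<'E'
from h import *
p0,r0=[225.2,-556.1,205.9],[180,0,22.05]
m=[376,-442,190]
print(rel(p0,r0,m,[180,0,5.05])); print(rel(m,[180,0,5.05],[526,-327,160],[180,0,5.05]))
print(rel([526,-327,160],[180,0,5.05],[526,-327,60],[180,0,5.05]))
E
```

```text
([0.913, -0.246, 0.08], [0.0, -0.0, 0.0944])
([0.798, -0.507, 0.15], [0.0, 0.0, 0.0])
([0.0, -0.0, 0.5], [0.0, 0.0, 0.0])
```

Call:
step_arm:
  targets:
    - {"dp":[0.23,-0.06,0.02],"angular":[0,0,0.024],"fingers":0.53}
    - {"dp":[0.46,-0.12,0.04],"angular":[0,0,0.047],"fingers":0.53}
    - {"dp":[0.68,-0.185,0.06],"angular":[0,0,0.07],"fingers":0.53}
    - {"dp":[0.913,-0.246,0.08],"angular":[0,0,0.0944],"fingers":0.53}
    - {"dp":[0.913,-0.246,0.08],"angular":[0,0,0.0944],"fingers":0.53}
    - {"dp":[0.913,-0.246,0.08],"angular":[0,0,0.0944],"fingers":0.53}
    - {"dp":[0.913,-0.246,0.08],"angular":[0,0,0.0944],"fingers":0.53}
    - {"dp":[0.913,-0.246,0.08],"angular":[0,0,0.0944],"fingers":0.53}
  newtons: 40

```text
time: 2.1
tool_pos: [375.2, -442.7, 190.0]
tcp_rot: [180.0, 0.0, 5.0]
ft_force: [0.1, 0.0, 0.2]
finger_gap: 39.9
grip_force: 0.0
```

Call:
step_arm:
  targets:
    - {"dp":[0.2,-0.127,0.04],"angular":[0,0,0],"fingers":0.53}
    - {"dp":[0.4,-0.254,0.08],"angular":[0,0,0],"fingers":0.53}
    - {"dp":[0.6,-0.38,0.11],"angular":[0,0,0],"fingers":0.53}
    - {"dp":[0.798,-0.507,0.15],"angular":[0,0,0],"fingers":0.53}
    - {"dp":[0.798,-0.507,0.15],"angular":[0,0,0],"fingers":0.53}
    - {"dp":[0.798,-0.507,0.15],"angular":[0,0,0],"fingers":0.53}
    - {"dp":[0.798,-0.507,0.15],"angular":[0,0,0],"fingers":0.53}
    - {"dp":[0.798,-0.507,0.15],"angular":[0,0,0],"fingers":0.53}

```text
time: 3.1
tool_pos: [525.4, -327.9, 160.3]
tcp_rot: [180.0, -0.0, 5.0]
ft_force: [-0.3, -0.3, -0.2]
finger_gap: 40.1
grip_force: 0.0
```

Run:
```python
from h import *
im=[snapshot(c) for c in("scene","top")]
S=sense();print(S["tool_pos"],S["tcp_rot"],S["finger_gap"],S["ft_force"],proj("scene",S["tool_pos"]),proj("top",S["tool_pos"]))
a=im[0][60:260,130:330];b=im[1][90:290,340:540]
cv2.imwrite("pics/above.png",cv2.resize(np.hstack([a,b]),None,fx=2,fy=2,interpolation=cv2.INTER_CUBIC))
```

```text
[ 525.63447746 -327.62161196  160.17789477] [ 1.79982414e+02 -1.61393103e-02  4.98848893e+00] 40.04860148300431 [-0.56754471  0.61161721  0.018551  ] [[186.66339735 130.40731922]] [[479.17803797 181.6618944 ]]
```

View pics/above.png

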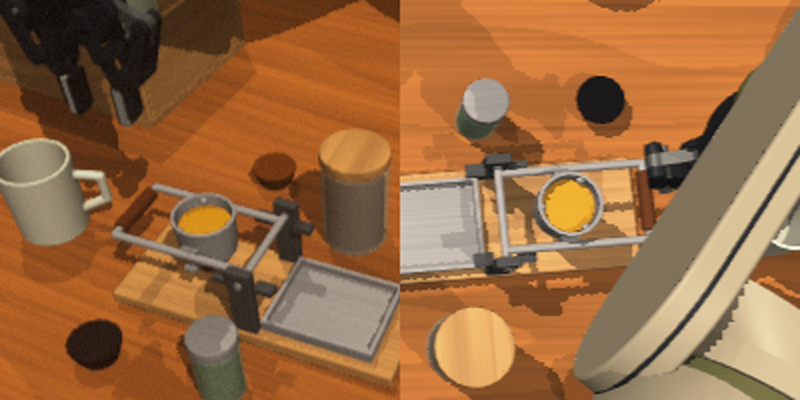

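The scene crop shows the open fingers high over the handle bar, with the tips at about (72,112) and (128,124) and the bar at (135,210). I lower to just above the bar and compare there.

Call:
step_arm:
  targets:
    - {"dp":[0,0,0.07],"angular":[0,0,0],"fingers":0.53}
    - {"dp":[0,0,0.14],"angular":[0,0,0],"fingers":0.53}
    - {"dp":[0,0,0.21],"angular":[0,0,0],"fingers":0.53}
    - {"dp":[0,0,0.28],"angular":[0,0,0],"fingers":0.53}
    - {"dp":[0,0,0.31],"angular":[0,0,0],"fingers":0.53}
    - {"dp":[0,0,0.31],"angular":[0,0,0],"fingers":0.53}
    - {"dp":[0,0,0.31],"angular":[0,0,0],"fingers":0.53}
    - {"dp":[0,0,0.31],"angular":[0,0,0],"fingers":0.53}

```text
time: 4.2
tool_pos: [526.5, -327.2, 98.7]
tcp_rot: [179.9, -0.1, 5.1]
ft_force: [0.0, 0.1, -0.5]
finger_gap: 40.1
grip_force: 0.0
```

Run:
```python
from h import *
im=[snapshot(c) for c in("scene","top")]
S=sense();s=np.load("s.npy");print(S["tool_pos"],S["ft_force"])
out=[]
for c,g,x0,y0 in(("scene",im[0],150,110),("top",im[1],410,130)):
    a=cv2.resize(g[y0:y0+100,x0:x0+100],None,fx=4,fy=4,interpolation=cv2.INTER_CUBIC)
    for P in([(-28,-135,80),(28,-135,80)],):
        cv2.polylines(a,[((proj(c,W(s,P))-[x0,y0]+.5)*4).round().astype(np.int32)],True,(0,255,0),1)
    for dy in(-20,20):
        Q=W([*S["tool_pos"][:2],s[2]],[(-11,dy,S["tool_pos"][2]+7),(11,dy,S["tool_pos"][2]+7)])
        cv2.polylines(a,[((proj(c,Q)-[x0,y0]+.5)*4).round().astype(np.int32)],True,(255,255,0),1)
    out.append(a)
cv2.imwrite("pics/above2.png",np.hstack(out))
```

```text
[ 526.38402112 -327.1246817    98.50968215] [ 0.11849207 -0.01022881 -0.0933218 ]
```

View pics/above2.png

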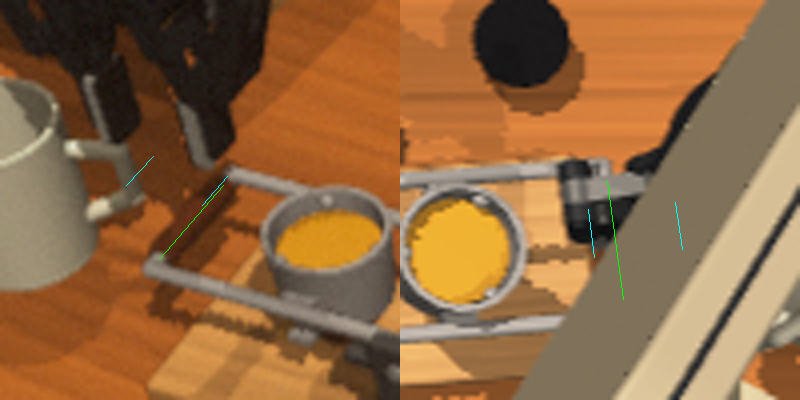

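The scene crop shows the fingers straddling the bar, with the right fingertip at (212,165) above the bar at (190,217). In the scene view it is centred well enough, so I descend and close.

Call:
step_arm:
  targets:
    - {"dp":[0,0,0.05],"angular":[0,0,0],"fingers":0.53}
    - {"dp":[0,0,0.1],"angular":[0,0,0],"fingers":0.53}
    - {"dp":[0,0,0.15],"angular":[0,0,0],"fingers":0.53}
    - {"dp":[0,0,0.2],"angular":[0,0,0],"fingers":0.53}
    - {"dp":[0,0,0.2],"angular":[0,0,0],"fingers":0.53}
    - {"dp":[0,0,0.2],"angular":[0,0,0],"fingers":1}
    - {"dp":[0,0,0.2],"angular":[0,0,0],"fingers":1}
    - {"dp":[0,0,0.2],"angular":[0,0,0],"fingers":1}

```text
time: 5.3
tool_pos: [528.3, -327.8, 61.5]
tcp_rot: [179.8, -0.3, 5.1]
ft_force: [0.3, 2.9, 7.3]
finger_gap: 0.1
grip_force: 4.0
```

Run:
```python
from h import *
S=sense();print({k:np.round(S[k],2) for k in("tool_pos","tcp_rot","ft_force","finger_gap","grip_force")})
s=np.load("s.npy"); h=W(s,(0,-135,80))[0];off=S["tool_pos"]-h;print(off)
pos=lambda a:W(s,(0,-135*np.cos(a),80+135*np.sin(a)))[0]
# increments in tool axes from angle 0
for a in range(0,181,10):
    print(a,rel(pos(0),[180,0,5.06],pos(np.radians(a)),[180,0,5.06])[0])
```

```text
{'tool_pos': array([ 528.33, -327.82,   61.49]), 'tcp_rot': array([179.83,  -0.25,   5.07]), 'ft_force': array([0.34, 2.93, 7.3 ]), 'finger_gap': np.float64(0.07), 'grip_force': np.float64(3.99)}
[  2.58711769  -1.64780341 -18.50968916]
0 [0.0, 0.0, 0.0]
10 [-0.0, -0.01, -0.117]
20 [-0.0, -0.041, -0.231]
30 [-0.0, -0.09, -0.338]
40 [-0.0, -0.158, -0.434]
50 [-0.0, -0.241, -0.517]
60 [-0.0, -0.337, -0.585]
70 [-0.0, -0.444, -0.634]
80 [-0.0, -0.558, -0.665]
90 [-0.0, -0.675, -0.675]
100 [-0.0, -0.792, -0.665]
110 [-0.0, -0.906, -0.634]
120 [-0.0, -1.012, -0.585]
130 [-0.0, -1.109, -0.517]
140 [-0.0, -1.192, -0.434]
150 [-0.0, -1.26, -0.338]
160 [-0.0, -1.309, -0.231]
170 [-0.0, -1.34, -0.117]
180 [-0.0, -1.35, -0.0]
```

The fingers shut on nothing (gap 0.1) and there is 7 N upward, so the bar was missed. I take another look.

Run:
```python
from h import *
im=[snapshot(c) for c in("scene","top")]
S=sense();s=np.load("s.npy");print(S["tool_pos"],S["ft_force"])
for c in ("scene","top"):
    for l in("mould_handle","cake","mould"): print(c,l,[(np.round(d["at"],1).tolist(),round(d["conf"],2)) for d in (pinpoint if l!="mould" else masks_of)(c,l)])
out=[]
for c,g,x0,y0 in(("scene",im[0],150,110),("top",im[1],410,130)):
    a=cv2.resize(g[y0:y0+100,x0:x0+100],None,fx=4,fy=4,interpolation=cv2.INTER_CUBIC)
    Q=W([*S["tool_pos"][:2],s[2]],[(-11,0,S["tool_pos"][2]),(11,0,S["tool_pos"][2])])
    cv2.polylines(a,[((proj(c,Q)-[x0,y0]+.5)*4).round().astype(np.int32)],True,(255,255,0),1)
    out.append(a)
cv2.imwrite("pics/miss.png",np.hstack(out))
```

```text
[ 528.31477926 -327.75816117   61.34205277] [-1.1426801   3.30978356 13.24283067]
scene mould_handle [([198.4, 165.1], 0.67)]
scene cake [([232.7, 177.2], 0.85), ([178.8, 235.8], 0.81), ([267.8, 151.4], 0.52)]
scene mould [([231.7, 173.4], 0.72)]
top mould_handle []
top cake [([419.1, 195.1], 0.89), ([435.8, 142.0], 0.58)]
top mould [([412.0, 189.1], 0.87)]
```

View pics/miss.png

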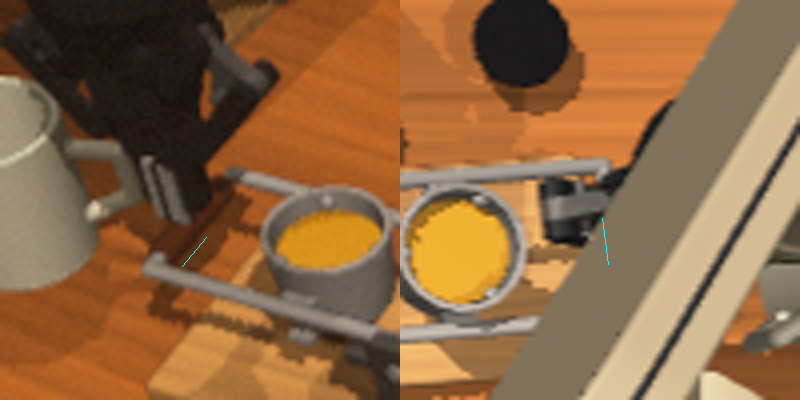

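The crop shows the shut fingers ending at (183,222), right at the bar, while the state puts the tips at z=61. I triangulate the bar without assuming a height.

Run:
```python
from h import *
def tri(a,b):
    f=lambda X:np.concatenate([proj("top",X)[0]-a,proj("scene",X)[0]-b])
    r=least_squares(f,[520,-250,50],x_scale=100);return r.x.round(1),r.fun.round(1)
# from fit crops: crop px/4+origin
T=lambda x,y:(290+x/4-.5,110+y/4-.5); S=lambda x,y:(150+x/4-.5,110+y/4-.5)
for n,a,b in(("bar+x end",T(685,262),S(222,178)),("bar-x end",T(702,378),S(160,252))[0:3] and ("bar-x end",T(702,378),S(160,252)),("rod corner+x",T(684,243),S(232,174)),("rod corner-x",T(702,396),S(152,266)),
 ("cup rim c",T(540,328),S(326,218)),("cake c",T(541,332),S(328,238)),("board c1 (-,+)",T(108,499),S(777,382)),("board c2 (+,+)",T(88,283),S(706,555))): print(n,tri(a,b))
# known surface check: brown/black pucks on table
print("black top",tri(T(602,118),S(108,470)))
```

```text
bar+x end (array([ 538.3, -298.5,  129.3]), array([-4.6,  2.8, -5.2, -1.1]))
bar-x end (array([ 511.1, -354.6,   32. ]), array([ 5.1, -3.1,  6. ,  1.2]))
rod corner+x (array([ 542.8, -292. ,  138.5]), array([-6.6,  4. , -7.4, -1.5]))
rod corner-x (array([ 506.6, -363.7,   13. ]), array([ 6.6, -4. ,  7.8,  1.6]))
cup rim c (array([ 518.4, -248.9,  105.9]), array([ 0.8, -0.4,  0.8,  0.2]))
cake c (array([ 518.2, -251.5,   92.6]), array([ 0.2, -0.1,  0.3,  0. ]))
board c1 (-,+) (array([446.8, -52.7,  16.6]), array([-0.1,  0. , -0.1, -0. ]))
board c2 (+,+) (array([555.2, -42.8,  15.7]), array([-0.,  0., -0., -0.]))
black top (array([ 637.2, -301.2,   29.9]), array([ 0.4, -0.3,  0.4,  0.1]))
```

Run:
```python
from h import *
def tri(a,b):
    f=lambda X:np.concatenate([proj("top",X)[0]-a,proj("scene",X)[0]-b])
    r=least_squares(f,[520,-250,50],x_scale=100);return r.x.round(1),r.fun.round(1)
T=lambda x,y:(290+x/4-.5,110+y/4-.5); S=lambda x,y:(150+x/4-.5,110+y/4-.5)
for n,a,b in(("bar+x end",T(685,262),S(160,252)),("bar-x end",T(702,378),S(222,178)),("rod corner+x",T(684,243),S(152,266)),("rod corner-x",T(702,396),S(232,174))): print(n,tri(a,b))
```

```text
bar+x end (array([ 552.7, -321.9,   84.2]), array([ 0.3, -0.2,  0.3,  0.1]))
bar-x end (array([ 498. , -327.2,   84.8]), array([ 0.2, -0.1,  0.2,  0. ]))
rod corner+x (array([ 561.4, -321.2,   83.4]), array([-0.2,  0.1, -0.2, -0. ]))
rod corner-x (array([ 490.1, -328. ,   80.9]), array([ 0.2, -0.1,  0.2,  0. ]))
```

Call:
step_arm:
  targets:
    - {"dp":[0,0,-0.03],"angular":[0,0,0],"fingers":1}
    - {"dp":[0,0,-0.05],"angular":[0,0,0],"fingers":1}
    - {"dp":[0,0,-0.05],"angular":[0,0,0],"fingers":1}
    - {"dp":[0,0,-0.05],"angular":[0,0,0],"fingers":1}
    - {"dp":[0,0,-0.05],"angular":[0,0,0],"fingers":1}
    - {"dp":[0,0,-0.05],"angular":[0,0,0],"fingers":1}
    - {"dp":[0,0,-0.05],"angular":[0,0,0],"fingers":1}
    - {"dp":[0,0,-0.05],"angular":[0,0,0],"fingers":1}

```text
time: 6.7
tool_pos: [526.1, -326.9, 67.9]
tcp_rot: [-180.0, 0.0, 5.1]
ft_force: [0.0, 0.4, -0.5]
finger_gap: 0.1
grip_force: 0.0
```

Run:
```python
from h import *
im=snapshot("scene");t=snapshot("top")
S=sense();print(S["tool_pos"],S["tcp_rot"],S["joint_pos"])
def ov(c,g,x0,y0,w,h,k):
    a=cv2.resize(g[y0:y0+h,x0:x0+w],None,fx=k,fy=k,interpolation=cv2.INTER_CUBIC)
    R=Ro.from_euler("xyz",S["tcp_rot"],degrees=True)
    for L in([(0,0,0),(0,0,-54-19)],[(-11,0,0),(11,0,0)],[(-38,-42,-73),(38,-42,-73),(38,42,-73),(-38,42,-73)]):
        Q=R.apply(np.array(L,float))+S["tool_pos"]
        cv2.polylines(a,[((proj(c,Q)-[x0,y0]+.5)*k).round().astype(np.int32)],True,(255,255,0),1)
    return a
cv2.imwrite("pics/l.png",np.hstack([ov("scene",im,140,70,80,120,5),ov("top",t,420,110,80,120,5)]))
```

```text
[ 526.07417291 -326.90930706   67.85871393] [1.79999760e+02 5.59304491e-04 5.05699203e+00] [-3.65987231e+01  1.62620044e+01  9.00300880e+01 -5.74121192e-04
  7.37081660e+01  4.83444459e+01]
```

View pics/l.png

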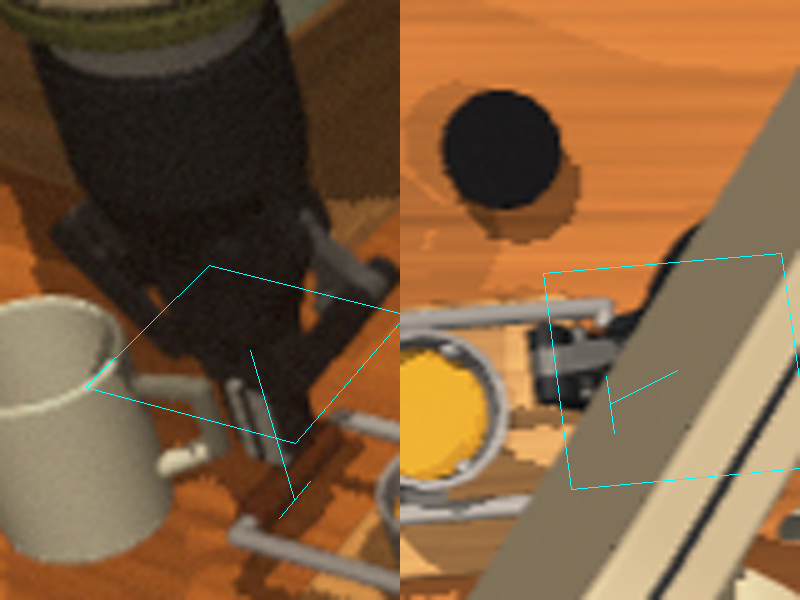

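The tip appears about 7 px above its predicted spot, apparently just at the bar top. I probe sideways with the shut fingers to find the bar in the robot's frame.

Call:
step_arm:
  targets:
    - {"dp":[0,-0.02,0],"angular":[0,0,0],"fingers":1}
    - {"dp":[0,-0.04,0],"angular":[0,0,0],"fingers":1}
    - {"dp":[0,-0.04,0],"angular":[0,0,0],"fingers":1}
    - {"dp":[0,-0.04,0],"angular":[0,0,0],"fingers":1}
    - {"dp":[0,-0.04,0],"angular":[0,0,0],"fingers":1}
    - {"dp":[0,-0.04,0],"angular":[0,0,0],"fingers":1}
    - {"dp":[0,-0.04,0],"angular":[0,0,0],"fingers":1}
    - {"dp":[0,-0.04,0],"angular":[0,0,0],"fingers":1}

```text
time: 7.8
tool_pos: [525.4, -319.0, 67.9]
tcp_rot: [180.0, -0.0, 5.1]
ft_force: [0.6, -0.3, 0.5]
finger_gap: -0.2
grip_force: 0.0
```

Call:
step_arm:
  targets:
    - {"dp":[0,-0.05,0],"angular":[0,0,0],"fingers":1}
    - {"dp":[0,-0.1,0],"angular":[0,0,0],"fingers":1}
    - {"dp":[0,-0.1,0],"angular":[0,0,0],"fingers":1}
    - {"dp":[0,-0.1,0.03],"angular":[0,0,0],"fingers":1}
    - {"dp":[0,-0.1,0.05],"angular":[0,0,0],"fingers":1}
    - {"dp":[0,-0.1,0.07],"angular":[0,0,0],"fingers":1}
    - {"dp":[0,-0.1,0.07],"angular":[0,0,0],"fingers":1}
    - {"dp":[0,-0.1,0.07],"angular":[0,0,0],"fingers":1}

```text
time: 8.8
tool_pos: [523.6, -299.1, 53.9]
tcp_rot: [-180.0, -0.0, 5.0]
ft_force: [0.3, -0.4, 0.5]
finger_gap: 0.1
grip_force: 0.0
```

Call:
step_arm:
  targets:
    - {"dp":[0,0.02,0],"angular":[0,0,0],"fingers":1}
    - {"dp":[0,0.03,0],"angular":[0,0,0],"fingers":1}
    - {"dp":[0,0.04,0],"angular":[0,0,0],"fingers":1}
    - {"dp":[0,0.05,0],"angular":[0,0,0],"fingers":1}
    - {"dp":[0,0.06,0],"angular":[0,0,0],"fingers":1}
    - {"dp":[0,0.07,0],"angular":[0,0,0],"fingers":1}
    - {"dp":[0,0.08,0],"angular":[0,0,0],"fingers":1}
    - {"dp":[0,0.08,0],"angular":[0,0,0],"fingers":1}

```text
time: 9.8
tool_pos: [524.7, -311.9, 53.6]
tcp_rot: [-179.7, 0.1, 5.1]
ft_force: [-2.3, 14.3, 6.8]
finger_gap: -0.2
grip_force: 6.3
```

Run:
```python
from h import *
im=snapshot("scene");S=sense();print(S["tool_pos"],S["ft_force"])
for l in("mould_handle","mould","stand"): print(l,[(np.round(d["at"],1).tolist(),round(d["conf"],2)) for d in (pinpoint if l!="mould" else masks_of)("scene",l)])
a=cv2.resize(im[110:210,150:250],None,fx=6,fy=6,interpolation=cv2.INTER_CUBIC)
cv2.imwrite("pics/p.png",a)
```

```text
[ 524.75615423 -311.84735995   53.64683407] [-1.15348442 14.3816105   6.71953273]
mould_handle [([196.3, 165.1], 0.67)]
mould [([231.9, 175.2], 0.96)]
stand [([263.3, 212.0], 0.85)]
```

View pics/p.png

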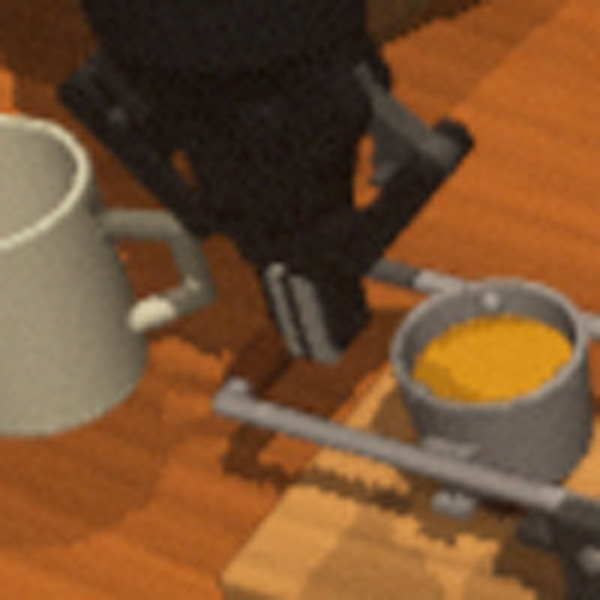

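The fingers touch the bar's upper +y side at tip z≈54, and the crop agrees (tip at (325,355), beside the bar). In tool readings the bar centre is therefore about y −325, z 54, so I must grasp at TCP z≈34.

Call:
step_arm:
  targets:
    - {"dp":[0,-0.03,-0.03],"angular":[0,0,0],"fingers":1}
    - {"dp":[0,-0.02,-0.13],"angular":[0,0,0],"fingers":1}
    - {"dp":[0,0.0,-0.22],"angular":[0,0,0],"fingers":0.53}
    - {"dp":[0,0.05,-0.22],"angular":[0,0,0],"fingers":0.53}
    - {"dp":[0,0.05,-0.22],"angular":[0,0,0],"fingers":0.53}
    - {"dp":[0,0.05,-0.22],"angular":[0,0,0],"fingers":0.53}
    - {"dp":[0,0.05,-0.22],"angular":[0,0,0],"fingers":0.53}
    - {"dp":[0,0.05,-0.22],"angular":[0,0,0],"fingers":0.53}

```text
time: 11.0
tool_pos: [525.7, -324.6, 97.4]
tcp_rot: [-180.0, 0.0, 5.1]
ft_force: [0.6, -0.3, 0.3]
finger_gap: 40.2
grip_force: 0.0
```

Call:
step_arm:
  targets:
    - {"dp":[0,0,0.1],"angular":[0,0,0],"fingers":0.53}
    - {"dp":[0,0,0.18],"angular":[0,0,0],"fingers":0.53}
    - {"dp":[0,0,0.24],"angular":[0,0,0],"fingers":0.53}
    - {"dp":[0,0,0.28],"angular":[0,0,0],"fingers":0.53}
    - {"dp":[0,0,0.31],"angular":[0,0,0],"fingers":0.53}
    - {"dp":[0,0,0.32],"angular":[0,0,0],"fingers":0.53}
    - {"dp":[0,0,0.32],"angular":[0,0,0],"fingers":0.53}
    - {"dp":[0,0,0.32],"angular":[0,0,0],"fingers":0.53}

```text
time: 12.0
tool_pos: [526.3, -325.2, 34.5]
tcp_rot: [180.0, -0.0, 5.1]
ft_force: [0.3, -0.4, -0.8]
finger_gap: 40.2
grip_force: 0.0
```

Call:
step_arm:
  targets:
    - {"dp":[0,0,0],"angular":[0,0,0],"fingers":1}
    - {"dp":[0,0,0],"angular":[0,0,0],"fingers":1}
    - {"dp":[0,0,0],"angular":[0,0,0],"fingers":1}
    - {"dp":[0,0,0],"angular":[0,0,0],"fingers":1}
    - {"dp":[0,0,0],"angular":[0,0,0],"fingers":1}
    - {"dp":[0,0,0],"angular":[0,0,0],"fingers":1}
    - {"dp":[0,0,0],"angular":[0,0,0],"fingers":1}
    - {"dp":[0,0,0],"angular":[0,0,0],"fingers":1}

```text
time: 13.0
tool_pos: [526.2, -326.2, 34.4]
tcp_rot: [179.9, -0.1, 5.0]
ft_force: [0.5, -5.5, -1.0]
finger_gap: 12.7
grip_force: 39.0
```

Call:
step_arm:
  targets:
    - {"dp":[0,-0.01,-0.117],"angular":[0,0,0],"fingers":1}
    - {"dp":[0,-0.041,-0.231],"angular":[0,0,0],"fingers":1}
    - {"dp":[0,-0.09,-0.338],"angular":[0,0,0],"fingers":1}
    - {"dp":[0,-0.158,-0.434],"angular":[0,0,0],"fingers":1}
    - {"dp":[0,-0.241,-0.517],"angular":[0,0,0],"fingers":1}
    - {"dp":[0,-0.337,-0.585],"angular":[0,0,0],"fingers":1}
    - {"dp":[0,-0.337,-0.585],"angular":[0,0,0],"fingers":1}
    - {"dp":[0,-0.337,-0.585],"angular":[0,0,0],"fingers":1}

```text
time: 14.0
tool_pos: [521.5, -262.3, 155.9]
tcp_rot: [179.4, -0.3, 5.0]
ft_force: [-5.1, -11.9, 16.7]
finger_gap: 12.2
grip_force: 40.8
```

The forces are mild and the measured arc gives the hinge level in tool readings. I carry the mould over the top.

Call:
step_arm:
  targets:
    - {"dp":[0,-0.102,-0.085],"angular":[0,0,0],"fingers":1}
    - {"dp":[0,-0.216,-0.115],"angular":[0,0,0],"fingers":1}
    - {"dp":[0,-0.333,-0.125],"angular":[0,0,0],"fingers":1}
    - {"dp":[0,-0.45,-0.115],"angular":[0,0,0],"fingers":1}
    - {"dp":[0,-0.564,-0.085],"angular":[0,0,0],"fingers":1}
    - {"dp":[0,-0.67,-0.035],"angular":[0,0,0],"fingers":1}
    - {"dp":[0,-0.67,-0.035],"angular":[0,0,0],"fingers":1}
    - {"dp":[0,-0.67,-0.035],"angular":[0,0,0],"fingers":1}

```text
time: 15.0
tool_pos: [509.8, -122.8, 159.2]
tcp_rot: [-180.0, -0.2, 5.1]
ft_force: [4.3, 4.5, 5.4]
finger_gap: 12.2
grip_force: 41.4
```

Call:
step_arm:
  targets:
    - {"dp":[0,-0.097,0.068],"angular":[0,0,0],"fingers":1}
    - {"dp":[0,-0.18,0.15],"angular":[0,0,0],"fingers":1}
    - {"dp":[0,-0.247,0.247],"angular":[0,0,0],"fingers":1}
    - {"dp":[0,-0.297,0.354],"angular":[0,0,0],"fingers":1}
    - {"dp":[0,-0.297,0.354],"angular":[0,0,0],"fingers":1}
    - {"dp":[0,-0.297,0.354],"angular":[0,0,0],"fingers":0.53}
    - {"dp":[0,-0.297,0.354],"angular":[0,0,0],"fingers":0.53}
    - {"dp":[0,-0.297,0.354],"angular":[0,0,0],"fingers":0.53}

```text
time: 16.0
tool_pos: [502.3, -64.9, 86.6]
tcp_rot: [-180.0, 0.1, 5.1]
ft_force: [0.1, -0.4, 0.6]
finger_gap: 40.5
grip_force: 0.0
```

Call:
step_arm:
  targets:
    - {"dp":[0,0,-0.15],"angular":[0,0,0],"fingers":0.53}
    - {"dp":[0,0,-0.3],"angular":[0,0,0],"fingers":0.53}
    - {"dp":[0,0,-0.45],"angular":[0,0,0],"fingers":0.53}
    - {"dp":[0,0,-0.6],"angular":[0,0,0],"fingers":0.53}
    - {"dp":[0,0,-0.6],"angular":[0,0,0],"fingers":1}
    - {"dp":[0,0,-0.6],"angular":[0,0,0],"fingers":1}
    - {"dp":[0,0,-0.6],"angular":[0,0,0],"fingers":1}
    - {"dp":[0,0,-0.6],"angular":[0,0,0],"fingers":1}

```text
time: 17.0
tool_pos: [502.3, -65.0, 205.9]
tcp_rot: [-180.0, 0.1, 5.1]
ft_force: [0.2, -0.8, 0.4]
finger_gap: 0.0
grip_force: 0.0
```

Run:
```python
from h import *
im=snapshot("scene");t=snapshot("top");S=sense();s=np.load("s.npy");print(S["tool_pos"],S["ft_force"],S["tcp_rot"])
B=W(s,(0,60,124))[0];print("button expected",B,proj("scene",B),proj("top",B))
for c in("scene","top"):
  for l in("mould_handle","mould_button","mould","cake"): print(c,l,[(np.round(d["at"],1).tolist(),round(d["conf"],2)) for d in (pinpoint if l!="mould" else masks_of)(c,l)])
cv2.imwrite("pics/over.png",np.hstack([cv2.resize(im[90:290,160:360],(400,400)),cv2.resize(t[90:290,290:490],(400,400))]))
print(rel(S["tool_pos"],[180,0,5.06],[B[0],B[1],160],[180,0,5.06]))
```

```text
[502.57097425 -65.06886795 206.40970387] [ 0.71456157  0.7376724  -0.21885149] [-1.79981541e+02  6.30836007e-02  5.05537702e+00]
button expected [ 508.5304201  -131.93132143  124.        ] [[291.42528615 172.80330902]] [[361.63479318 194.92108784]]
scene mould_handle [([334.6, 202.5], 0.58), ([292.7, 172.2], 0.27)]
scene mould_button [([291.2, 169.6], 0.48)]
scene mould [([272.3, 202.6], 0.72), ([295.1, 190.0], 0.63)]
scene cake [([268.0, 150.9], 0.72), ([178.5, 236.1], 0.7), ([292.4, 173.2], 0.5)]
top mould_handle [([319.8, 197.5], 0.98)]
top mould_button [([362.0, 194.3], 0.68)]
top mould [([353.0, 203.1], 0.89)]
top cake [([436.8, 140.5], 0.89), ([429.5, 284.9], 0.72)]
([0.0, 0.336, 0.232], [0.0, 0.0, 0.0])
```

View pics/over.png

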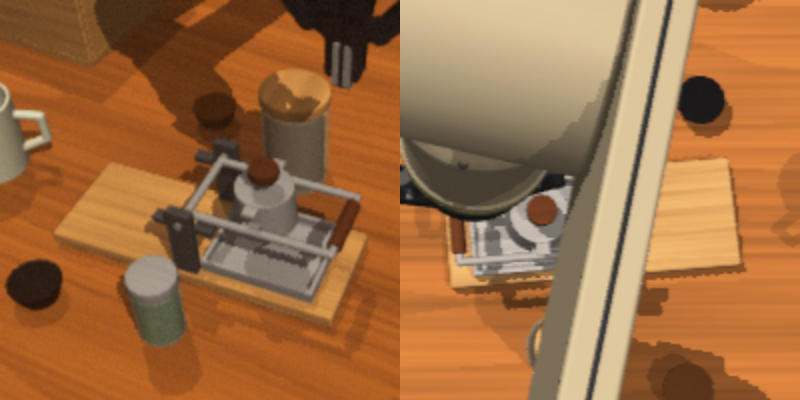

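The crop shows the mould lying turned over on its tray, with the brown button on top at (264,172), matching the expected (508,−132,124). I move the shut fingers over the button.

Call:
step_arm:
  targets:
    - {"dp":[0,0.1,0],"angular":[0,0,0],"fingers":1}
    - {"dp":[0,0.22,0],"angular":[0,0,0],"fingers":1}
    - {"dp":[0,0.336,0.1],"angular":[0,0,0],"fingers":1}
    - {"dp":[0,0.336,0.25],"angular":[0,0,0],"fingers":1}
    - {"dp":[0,0.336,0.35],"angular":[0,0,0],"fingers":1}
    - {"dp":[0,0.336,0.4],"angular":[0,0,0],"fingers":1}
    - {"dp":[0,0.336,0.4],"angular":[0,0,0],"fingers":1}
    - {"dp":[0,0.336,0.4],"angular":[0,0,0],"fingers":1}

```text
time: 18.5
tool_pos: [509.5, -132.5, 128.3]
tcp_rot: [180.0, -0.1, 5.1]
ft_force: [-0.1, -0.2, 0.8]
finger_gap: 0.2
grip_force: 0.0
```

Call:
step_arm:
  targets:
    - {"dp":[0,0,0.02],"angular":[0,0,0],"fingers":1}
    - {"dp":[0,0,0.04],"angular":[0,0,0],"fingers":1}
    - {"dp":[0,0,0.06],"angular":[0,0,0],"fingers":1}
    - {"dp":[0,0,0.08],"angular":[0,0,0],"fingers":1}
    - {"dp":[0,0,0.1],"angular":[0,0,0],"fingers":1}
    - {"dp":[0,0,0.12],"angular":[0,0,0],"fingers":1}
    - {"dp":[0,0,0.12],"angular":[0,0,0],"fingers":1}
    - {"dp":[0,0,0.12],"angular":[0,0,0],"fingers":1}

```text
time: 19.5
tool_pos: [508.9, -132.1, 103.2]
tcp_rot: [180.0, -0.0, 5.1]
ft_force: [-0.3, 0.1, 0.5]
finger_gap: 0.1
grip_force: 0.0
```

Call:
step_arm:
  targets:
    - {"dp":[0,0,0.01],"angular":[0,0,0],"fingers":1}
    - {"dp":[0,0,0.015],"angular":[0,0,0],"fingers":1}
    - {"dp":[0,0,0.02],"angular":[0,0,0],"fingers":1}
    - {"dp":[0,0,0.025],"angular":[0,0,0],"fingers":1}
    - {"dp":[0,0,0.03],"angular":[0,0,0],"fingers":1}
    - {"dp":[0,0,0.035],"angular":[0,0,0],"fingers":1}
    - {"dp":[0,0,0.04],"angular":[0,0,0],"fingers":1}
    - {"dp":[0,0,0.04],"angular":[0,0,0],"fingers":1}

```text
time: 20.5
tool_pos: [508.9, -132.1, 95.4]
tcp_rot: [180.0, -0.0, 5.1]
ft_force: [-1.3, 0.4, 3.8]
finger_gap: 0.3
grip_force: 2.0
```

Call:
step_arm:
  targets:
    - {"dp":[0,0,0.015],"angular":[0,0,0],"fingers":1}
    - {"dp":[0,0,0.03],"angular":[0,0,0],"fingers":1}
    - {"dp":[0,0,0.045],"angular":[0,0,0],"fingers":1}
    - {"dp":[0,0,0.055],"angular":[0,0,0],"fingers":1}
    - {"dp":[0,0,0.06],"angular":[0,0,0],"fingers":1}
    - {"dp":[0,0,0.065],"angular":[0,0,0],"fingers":1}
    - {"dp":[0,0,0.065],"angular":[0,0,0],"fingers":1}
    - {"dp":[0,0,0.065],"angular":[0,0,0],"fingers":1}

```text
time: 21.5
tool_pos: [510.1, -132.5, 87.9]
tcp_rot: [179.9, -0.1, 5.1]
ft_force: [-23.4, 7.9, 48.9]
finger_gap: 0.0
grip_force: 24.5
```

Run:
```python
from h import *
snapshot("scene");s=np.load("s.npy")
for z in(20,42): print(z,proj("scene",W(s,(0,60,z))))
for l in("cake","mould_button"): print(l,[(np.round(d["at"],1).tolist(),round(d["conf"],2)) for d in masks_of("scene",l)])
```

```text
20 [[293.31885128 212.28654559]]
42 [[292.95294185 204.65686949]]
cake [([439.7, 241.4], 0.63), ([288.8, 217.3], 0.59), ([175.9, 230.2], 0.55), ([260.0, 150.9], 0.4)]
mould_button []
```

The button bottomed out and a cake is now reported at (289,217), down in the tray. I raise the arm and look.

Call:
step_arm:
  targets:
    - {"dp":[0,0,-0.05],"angular":[0,0,0],"fingers":1}
    - {"dp":[0,0,-0.15],"angular":[0,0,0],"fingers":1}
    - {"dp":[0,0,-0.3],"angular":[0,0,0],"fingers":1}
    - {"dp":[0,0,-0.45],"angular":[0,0,0],"fingers":1}
    - {"dp":[0,0,-0.6],"angular":[0,0,0],"fingers":1}
    - {"dp":[0,0,-0.6],"angular":[0,0,0],"fingers":1}
    - {"dp":[0,0,-0.6],"angular":[0,0,0],"fingers":1}
    - {"dp":[0,0,-0.6],"angular":[0,0,0],"fingers":1}

```text
time: 22.65
tool_pos: [508.0, -131.8, 200.2]
tcp_rot: [-179.9, 0.1, 5.1]
ft_force: [-0.1, -0.3, -0.6]
finger_gap: 0.2
grip_force: 0.0
```

Run:
```python
from h import *
im=snapshot("scene");print(sense()["ft_force"],sense()["tool_pos"])
for l in("cake","mould_button","mould","mould_handle"): print(l,[(np.round(d["at"],1).tolist(),round(d["conf"],2),int(d["pixels"].sum())) for d in masks_of("scene",l)])
hsv=cv2.cvtColor(im,cv2.COLOR_BGR2HSV)
c=im[195:232,262:335].astype(int); hs=hsv[195:232,262:335]
# saturated-yellow pixel map in the tray area (grey elsewhere)
m=(hs[...,1]>120)&(hs[...,2]>60)
for r in m[::2]: print("".join("#" if v else "." for v in r))
print(hs[m].mean(0), hsv[170:176,229:238].reshape(-1,3).mean(0))
o=cv2.imread("pics/scene0.png");print("cake orig hsv",cv2.cvtColor(o,cv2.COLOR_BGR2HSV)[168:172,229:236].reshape(-1,3).mean(0))
```

```text
[ 0.52981422 -0.53431332 -0.21458245] [ 508.05588627 -131.79664811  200.44120107]
cake [([178.5, 232.7], 0.93, 563), ([267.8, 143.5], 0.79, 323), ([287.2, 213.9], 0.58, 191)]
mould_button [([294.0, 174.1], 0.72, 214)]
mould [([294.4, 190.2], 0.85, 1887)]
mould_handle [([295.2, 190.9], 0.95, 2084)]
##############.................................##########################
...#########........................................#####################
..........#................................................##############
.................................................................########
..................................................................#######
......#..........................................................########
.....#....................................#.....................#########
####...............####........................................##########
###...............#################...........................###########
##................########################.........................######
#..................########################........................######
.....................#####################........................#######
.......................#################........................#########
...........................########............................##########
..............................................................###########
##...........................................................############
########....................................................#############
###############............................................##############
#####################.....................................###############
[ 14.44584383 181.08060453 138.68387909] [ 12.57407407 200.14814815 162.5       ]
cake orig hsv [ 17.92857143 226.25       171.5       ]
```

The yellow blob's lower edge, at row 221, matches a cake resting on the tray floor. The mould is still turned over and the arm is clear, so I hand in.

```bash
python3 -c "
from bench import *
print(hand_in())"
```

```text
the job is handed in; nothing more can be done
None
```

I handed the job in: the loaded mould is lying turned over on its tray, one press of its button dropped the cake into the tray, and I did not touch the spare mould. I confirmed the drop from colour and position in the scene image rather than by viewing a final picture, having used all ten views.

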